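# Refit the stirrer shaft through its three bearings

### The arm

A 7-joint arm with a two-finger parallel gripper is mounted at the origin on the work surface. World frame = base frame: x ahead of the robot, y to its left, z up, the work surface at z = 0. Lengths are in m, angles in degrees, forces in N, time in s.
With the tool pointing down it reaches from about 0.425 to 0.875 m from the base axis. Payload 4.7 kg.
Tool frame: the origin (TCP) lies between the finger pads; the fingertips stand 8 mm ahead of it and the grasp point (between the pads) lies 11 mm behind it (env.tip_extent is the distance from the TCP to the fingertips, in m); z points along the fingers, y is the line along which they close (so a half turn about z gives the same grasp; the last joint's range is limited). The gripper opens to 87 mm and grips with 3 to 60 N. Pads are 19 mm wide; open, the fingers measure 117 mm over their backs; the gripper's body (75 mm by 190 mm) begins 51 mm behind the grasp point.
Start: joints at [-62.848, 18.392, -4.016, 83.108, 1.295, 78.541, -3.26], TCP at [0.288, 0.582, 0.231] pointing down, gripper open.
Joint ranges: [-163.93, 163.93], [-17.29, 119.83], [-79.2, 71.16], [3.27, 140.29], [-89.18, 269.18], [5.43, 117.66], [-154.24, 154.24]. Speed limits (degrees/s): [147.25, 147.25, 180, 180, 180, 180, 180].

### API

Orientations are given as [roll, pitch, yaw] about the fixed x, y, z axes, in that order (R = Rz(yaw) Ry(pitch) Rx(roll)).
In Python, from cell import sensors, vision, workorder, env gives the robot as it stands.
- The arm moves only by the tool drive_tool, never from a script. Its argument "moves" is a list of rows, each an object of numbers: "x", "y", "z": the shift along the tool's x, y, z in mm; "rx", "ry", "rz": the turn, a rotation vector about the tool's x, y, z in rad; "fingers": the closure, from -1 (fully open) to 1 (shut). In form: [{"x": .., "y": .., "z": .., "rx": .., "ry": .., "rz": .., "fingers": ..}, ...]. A call has 1 to 20 rows; each row is the pose to reach, as a shift and turn from the pose commanded when the call began, along the tool's axes at that moment; what a row does not reach only later rows make up. A row lasts 1/8 s, in which the tool goes at most 62.5 mm and 10.7 degrees, less where a joint would pass 70% of its speed; a pose out of reach is approached as far as the arm can. A call with a gripper value outside its range is refused whole. The fingers move at their own pace and stop on an object; "force" is the grip in N (left out, the last holds). Time passes only in rows, so rows that repeat a pose let the fingers close. It gives the time, the measured TCP pose, the force, the opening and the grip force at its end, in the units of the state.
- sensors.get_obs(): the state, without advancing time (a new reading comes with each control period).
- vision.read_camera(name): name is "side" or "top"; returns a dict with "image" (420x560x3 uint8, red, green, blue), "fx", "fy", "cx", "cy" (pixels), "k1" (the pictures are not rectified: a ray, as slopes to the right and down, at radius r is drawn at 1 + k1 r^2 times it, then the intrinsics apply), "R" (3x3) and "t" (3): a world point X has camera coordinates R X + t. Camera axes: x right, y down, z forward; pixel columns grow to the right and rows downward; lengths in m; the calibration is good to about 2 mm. A picture is of the moment at which its call begins. There is no depth.
- workorder.sign_off(): hands the job in; it is judged then, once.
The state is a dict: "time_s": time; "qpos": joint angles; "joint_velocities": joint speeds; "effort": joint torques, N m; "tool_pos": TCP position; "tool_rot": TCP orientation; "force": force on the tool from outside, world axes, zero at the start; "wrist_torque": the same for the moment, N m; "grip_width": finger opening in m; "grasp_force": force on a finger pad.
Only numpy, scipy, OpenCV 4.12 (cv2) and the standard library are available. Lean on these libraries where they do the work, as an engineer would, in place of code of your own. Each camera call takes 0.05 s, during which the arm holds its last target. There are 200 camera calls.

### The job

Take the shaft with the square head out of the rack and thread it, point down, through the two sliding bearing blocks of the stirring stand and into the foot bearing, until its collar rests fully home on the upper block; then let go. The blocks have slipped out of line, so feel for each hole and bring the blocks into line with the shaft itself; go gently (never more than 60 N between shaft and stand) and leave everything else where it is.

Things in the scene. Friction and masses are not known exactly. Their poses are not given: they have to be found in the camera images.
- shaft: Shaft to fit: steel, 0.13-0.25 kg, the only one in the rack with a SQUARE head; hangs upright by its collar in one of the rack's holes. Origin on its axis at the collar's underside, z up. Collar 25 mm across, z 0 to 5 mm. Head to grip 18 x 18 mm, sides square to body x and y, z 5 to 41 mm. Rod below the collar 10 mm across, 125 mm long, its end tapering to 6 mm over the last 4 mm.
- shaft_tip (a point): Centre of the shaft's lower end, 125 mm below the origin of shaft on its axis.
- stand: Stirring stand fixed to the table: grey base 100 (x) x 160 (y) x 8 mm, four steel posts 135 mm high at x=+-21, y=+-64 mm, cross rails along y carrying two aluminium bearing blocks one above the other, a steel foot bearing below. Origin on the table exactly under the foot bearing's axis; z up, y along the rails. Home: collar on the upper block at z=137 mm, tip at z=12 mm.
- foot_mouth (a point): Centre of the foot bearing's mouth, 35 mm above the stand's origin. Steel block 50 x 50 mm, fixed; hole 12 mm across, floor 27 mm below this point.
- lower_mid (a point): Point of the stand on the foot bearing's line at the height of the LOWER block's top (85 mm); it does NOT move with the block. Block 56 x 56 x 14 mm, hole 12 mm across, through its middle. It slides along the stand's y only, 12 mm either way from this point; at the start it has slipped anywhere up to 10 mm to either side, not reported. No offset along x.
- upper_mid (a point): Point of the stand on the foot bearing's line at the height of the UPPER block's top (137 mm); it does NOT move with the block. Same block and hole; slipped on its own, anywhere up to 10 mm either way along the stand's y, not reported. Blocks slide stiffly (about 2.5 N each, no spring, stay where left); a shaft that is in a block's hole carries the block along when moved sideways.
- rack: White plastic rack fixed to the table, 60 x 190 mm, top surface at z=140 mm, with three through holes 16.5 mm across in a row along its y, at y=-60, 0 and +60 mm. Origin on the table under its middle.
- short_shaft: A shaft hanging in the rack, not to be touched: ROUND head 22 mm across, its top 23 mm above the origin; rod 10 mm across, 80 mm long. Origin at the collar's underside.
- thick_shaft: A shaft hanging in the rack, not to be touched: slim ROUND head 12 mm across, its top 25 mm above the origin; rod 14 mm across, 110 mm long. Origin at the collar's underside.
- amber_bottle: Bystander: amber bottle 64 mm across, 135 mm high, standing; origin under its middle.
- blue_cap_bottle: Bystander: amber bottle with blue cap, 72 mm across, 150 mm high, standing; origin under its middle.
- beaker: Bystander: glass beaker 68 mm across, 85 mm high; origin under its middle.
- bulb: Bystander: orange pipette bulb 54 mm across, 85 mm high, standing; origin under its middle.
- spare_ring: Bystander: steel ring 40 mm across, 12 mm high, lying flat; origin under its middle.
- spanner: Bystander: open spanner 150 mm long lying flat.
Mind the look-alikes: they are no part of the job. Leave any yellow look-alike of the shaft alone.

How it is judged (in metres and radians):
On the way, in this order (a step that is already met when the one before it is completed fails the run):
1. the shaft's tip has passed down through the upper block (z of shaft_tip in the frame of stand below 0.122 m and x of shaft_tip in the frame of stand between -0.004 and 0.004 m and y of shaft_tip in the frame of stand between -0.0145 and 0.0145 m), for 0.1 s.
2. the shaft's tip has passed down through the lower block (z of shaft_tip in the frame of stand below 0.07 m and x of shaft_tip in the frame of stand between -0.004 and 0.004 m and y of shaft_tip in the frame of stand between -0.0145 and 0.0145 m), for 0.1 s.
3. the shaft is fully home in the foot bearing (horizontal distance between shaft_tip and stand below 0.003 m and z of shaft in the frame of stand between 0.134 and 0.1395 m and angle between shaft's own z axis and vertical below 0.05 rad), for 0.2 s.
At the end, for the whole second after the job is handed in: The square-headed shaft stands upright (within 0.05 rad) through both blocks and in the foot bearing, its tip within 3 mm of the foot bearing's axis and its collar on the upper block (within 2.5 mm), at rest and released; every bystander is within 20 mm of where it started (all of step 3 and linear speed of shaft below 0.01 m/s and distance of each of short_shaft, thick_shaft, amber_bottle, blue_cap_bottle, beaker, bulb, spare_ring, spanner from where it was at the start of the episode below 0.02 m); the robot touches nothing.
It fails at once if the shaft is forced against the stand with more than 60 N (contact force between shaft and stand above 60 N).
It fails at once if the gripper or arm pushes the stand (contact force between the arm and stand above 5 N).
It fails at once if the fingers push the stand or its blocks directly (contact force between the fingers and stand above 5 N).
It fails at once if a bystander is knocked away or over (distance of any of short_shaft, thick_shaft, amber_bottle, blue_cap_bottle, beaker, bulb, spare_ring, spanner from where it was at the start of the episode above 0.04 m).
It also fails if it takes over 72 s, if anything falls off the work surface, if the arm or the gripper's body presses on something with over 40 N, if the wrist force passes 120 N, or if a joint passes its speed limit or range.

## Working session

There is one attempt and no reset: what is moved stays moved. The work goes in short steps, Python scripts to look and compute and a tool call to move; the robot and the scene stay as the last step left them, time stands still between calls to the robot, and variables do not carry over. Pictures are saved under pics/ and viewed, at most 10 in all, crops included, and the job is handed in when it is done.

Besides the shell and the picture viewer there is one more tool, called by a JSON object that holds its "fn" and its "kwargs", one argument or row to a line. drive_tool: Moves the arm, as the interface text tells. Its arguments: {"type":"object","properties":{"moves":{"type":"array"},"force":{"type":"number"}},"required":["moves"]}

```bash
mkdir -p pics; cat > h.py <<'E'
import numpy as np, cv2, pickle
from cell import sensors, vision, workorder, env
from scipy.spatial.transform import Rotation as Ro
def snap(n,tag):
    c=vision.read_camera(n); pickle.dump(c,open(f'pics/{tag}.pkl','wb'))
    cv2.imwrite(f'pics/{tag}.png',cv2.cvtColor(c['image'],cv2.COLOR_RGB2BGR)); return c
def load(tag): return pickle.load(open(f'pics/{tag}.pkl','rb'))
def ray(c,u,v):
    d=np.array([(u-c['cx'])/c['fx'],(v-c['cy'])/c['fy']]); s=d.copy()
    for _ in range(30): s=d/(1+c['k1']*(s@s))
    R=np.array(c['R']);return -R.T@np.array(c['t']), R.T@np.array([*s,1])
def onz(c,u,v,z):
    o,d=ray(c,u,v); return o+d*(z-o[2])/d[2]
def proj(c,X):
    p=np.array(c['R'])@np.array(X)+np.array(c['t']); s=p[:2]/p[2]; s=s*(1+c['k1']*(s@s))
    return np.array([s[0]*c['fx']+c['cx'],s[1]*c['fy']+c['cy']])
def tri(c1,p1,c2,p2):
    o1,d1=ray(c1,*p1);o2,d2=ray(c2,*p2)
    a=np.linalg.lstsq(np.c_[d1,-d2],o2-o1,rcond=None)[0]
    A=o1+a[0]*d1;B=o2+a[1]*d2; return (A+B)/2,np.linalg.norm(A-B)
def crop(tag,x0,y0,x1,y1,k):
    im=cv2.imread(f'pics/{tag}.png')[y0:y1,x0:x1]; cv2.imwrite(f'pics/{tag}_c{x0}_{y0}.png',cv2.resize(im,None,fx=k,fy=k,interpolation=cv2.INTER_CUBIC))
E
python3 - <<'E'
from h import *
for n in('top','side'):
    c=snap(n,n+'0'); print(n,c['fx'],c['k1'],-np.array(c['R']).T@c['t'],np.array(c['R'])[2])
print(sensors.get_obs()); print(env.tip_extent)
E
```

```text
top 388.4732927717477 -0.03374057265593228 [ 0.52127723 -0.02560225  1.03873465] [ 0.03405228 -0.01038839 -0.99936606]
side 408.0617916031712 0.022390766866347 [ 0.16581007 -0.53383191  0.82915977] [ 0.4221757   0.50460014 -0.75309122]
{'time_s': 0.1, 'qpos': array([-62.84931772,  18.4365691 ,  -4.01552728,  83.16666173,
         1.29341189,  78.54043005,  -3.26079233]), 'joint_velocities': array([ 0.00080569, -0.07681944, -0.07114233, -0.14079135, -0.03521493,
        0.00926444, -0.0409976 ]), 'effort': array([-2.23888342e-04, -4.92575061e+01, -4.05902881e-01, -3.13394344e+01,
       -6.41957740e-02,  3.96425498e-02,  7.93293657e-05]), 'tool_pos': array([0.28825759, 0.5820624 , 0.2295619 ]), 'tool_rot': array([-1.79901480e+02,  3.79627752e-03,  1.53657775e+02]), 'force': array([-0.23452183,  0.31603264, -0.18112973]), 'wrist_torque': array([ 0.07011305, -0.07405654, -0.04463699]), 'grasp_force': 0.0, 'grip_width': 0.0869738454261091}
0.008
```

View pics/top0.png

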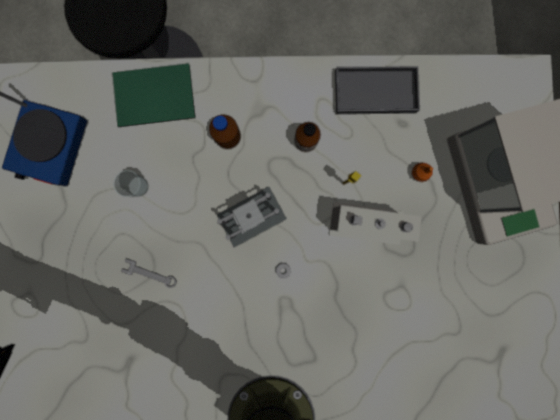

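View pics/side0.png

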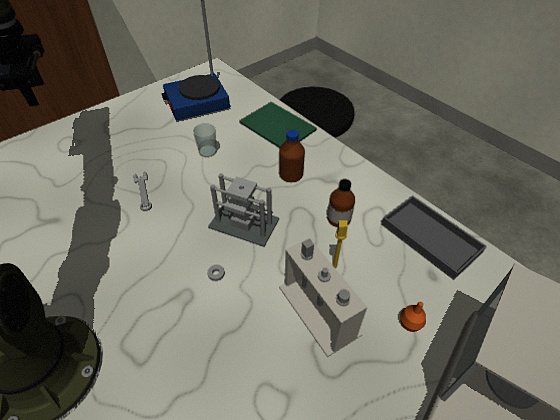

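Top: stand near (248,215); rack heads at (354,218), (379,224), (406,226); yellow look-alike at (354,177). Side: heads at (307,248), (324,273), (343,297). The (307,248) one looks tall and square; next I'll confirm it in enlarged crops.

```bash
python3 - <<'E'
import cv2,numpy as np
t=cv2.imread('pics/top0.png');s=cv2.imread('pics/side0.png')
e=lambda im,x,y,w,h,k:cv2.convertScaleAbs(cv2.resize(im[y:y+h,x:x+w],None,fx=k,fy=k,interpolation=cv2.INTER_CUBIC),alpha=1.3)
a=np.hstack([e(s,275,225,100,75,4),e(t,330,190,100,75,4)])
b=np.hstack([e(s,200,170,100,75,4),e(t,200,178,100,75,4)])
cv2.imwrite('pics/c1.png',np.vstack([a,b]))
E
```

```text
(no output)
```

View pics/c1.png

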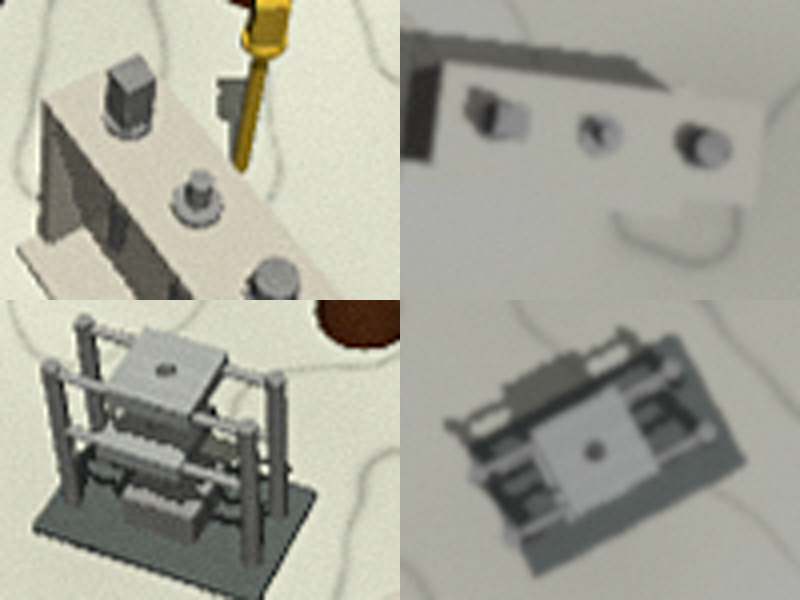

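```bash
cat > fit.py <<'E'
from h import *
from scipy.optimize import least_squares
T=load('top0');S=load('side0')
cs=lambda x,y:(275+x/4,225+y/4); ct=lambda x,y:(330+(x-400)/4,190+y/4)
ss=lambda x,y:(200+x/4,170+(y-300)/4); st=lambda x,y:(200+(x-400)/4,178+(y-300)/4)
# stand
B=[(.05,-.08,.008),(-.05,-.08,.008),(-.05,.08,.008)]
P=[(.021,.064),(-.021,.064),(.021,-.064),(-.021,-.064)]
def run(obs,zp,x0):
    def f(p):
        c,s=np.cos(p[2]),np.sin(p[2]);r=[]
        for cam,m,px in obs:
            z=m[2] if len(m)>2 else zp
            r+=list(proj(cam,[p[0]+c*m[0]-s*m[1],p[1]+s*m[0]+c*m[1],z])-px)
        return np.array(r)
    r=least_squares(f,x0,loss='soft_l1'); return r.x,np.abs(f(r.x)).round(1),r.cost
ot=[(T,B[0],st(676,336)),(T,B[1],st(746,462)),(T,B[2],st(533,577)),(T,P[2],st(671,366)),(T,P[3],st(705,432)),(T,P[0],st(483,474)),(T,P[1],st(513,537))]
os_=[(S,B[0],ss(316,490)),(S,B[1],ss(262,597)),(S,B[2],ss(35,527)),(S,P[0],ss(84,320)),(S,P[1],ss(52,366)),(S,P[2],ss(276,378)),(S,P[3],ss(248,427))]
x0=[*onz(T,*st(595,451),.137)[:2],.5]
for zp in(.135,.143):
  for n,o in(('top',ot),('side',os_),('both',ot+os_)):
    x,r,c=run(o,zp,x0);print(zp,n,x[:2].round(4),np.degrees(x[2]).round(2),round(c,1),r)
for n,cam,px in(('T',T,st(595,451)),('S',S,ss(167,369))):
    h=onz(cam,*px,.137);print('hole',n,h)
for n,cam,ps,f in(('T',T,[(504,101),(530,106),(524,138),(498,133)],ct),('S',S,[(107,69),(132,55),(157,68),(131,84)],cs)):
    q=np.array([onz(cam,*f(*p),.181)[:2] for p in ps]);d=np.roll(q,-1,0)-q
    print('head',n,q.mean(0).round(4),np.linalg.norm(d,axis=1).round(4),np.degrees(np.arctan2(d[:,1],d[:,0])).round(0))
print('collar S',onz(S,*cs(128,122),.144))
print('yellow',tri(T,(354,177),S,(343,224)))
for c in (T,S): print('heads', [onz(c,*p,z)[:2].round(3) for p,z in ((((379,224) if c is T else (325,269)),.165),(((407,227) if c is T else (343.5,293)),.163))])
print('bottle', tri(T,(313,128),S,(345,183)),tri(T,(219,123),S,(292,134)))
E
python3 fit.py
```

```text
0.135 top [0.5349 0.0405] 27.47 1.9 [0.  1.2 0.5 0.4 0.6 0.5 0.1 0.5 0.2 0.2 1.3 0.3 0.3 0.1]
0.135 side [0.5386 0.0401] 28.07 1.7 [0.7 0.4 0.6 1.3 0.9 0.1 0.  0.1 0.1 0.  0.3 0.3 0.3 0.5]
0.135 both [0.5366 0.0401] 27.67 6.8 [0.  1.9 0.6 0.4 0.8 0.1 0.2 0.3 0.3 1.  1.2 0.9 0.1 0.8 0.2 0.1 1.4 1.8
 1.5 0.3 0.6 0.4 0.7 0.2 0.4 0.2 0.5 0.1]
0.143 top [0.5348 0.0403] 27.46 2.4 [0.1 1.2 0.6 0.4 0.7 0.5 0.1 0.3 0.3 0.2 1.7 0.2 0.6 0.1]
0.143 side [0.5358 0.0357] 28.24 6.3 [1.  1.  0.3 2.9 0.8 1.7 0.4 0.7 0.4 0.8 0.5 1.2 0.5 1.2]
0.143 both [0.5357 0.0386] 27.79 12.0 [0.5 1.6 1.2 0.2 1.5 0.3 0.7 0.2 1.  0.8 1.  0.5 0.2 0.2 0.3 0.6 1.2 2.4
 1.5 0.9 0.9 1.5 1.1 1.6 0.3 1.7 0.4 1.8]
hole T [0.53547932 0.03846246 0.137     ]
hole S [0.53997016 0.03891894 0.137     ]
head T [ 0.5212 -0.2073] [0.0147 0.018  0.0147 0.018 ] [-102.  168.   78.  -12.]
head S [ 0.5251 -0.2034] [0.0155 0.0144 0.0165 0.0146] [ -6. -74. 176. 101.]
collar S [ 0.5212949  -0.20792782  0.144     ]
yellow (array([ 0.62098519, -0.20530418,  0.16371889]), np.float64(0.006385034390938615))
heads [array([ 0.511, -0.257]), array([ 0.503, -0.321])]
heads [array([ 0.515, -0.263]), array([ 0.506, -0.321])]
bottle (array([ 0.73521507, -0.11318142,  0.14276132]), np.float64(0.0045279205907236076)) (array([0.75213449, 0.10211103, 0.14917722]), np.float64(0.003279093012321226))
```

```bash
cat >> h.py <<'E'
def delta(pos,yaw,cmd=None):
    o=sensors.get_obs(); R0=Ro.from_euler('xyz',o['tool_rot'],degrees=True); p0=np.array(o['tool_pos'])
    R1=Ro.from_euler('xyz',[180,0,yaw],degrees=True)
    print('shift mm',(R0.inv().apply(np.array(pos)-p0)*1e3).round(1),'rv',(R0.inv()*R1).as_rotvec().round(4))
def st():
    o=sensors.get_obs(); print({k:np.round(o[k],4) for k in('time_s','tool_pos','tool_rot','force','grip_width','grasp_force')})
E
python3 -c "
from h import *
delta([.523,-.205,.26],81)"
```

```text
shift mm [-559.6 -601.2  -29.4] rv [-1.4000e-03  1.1000e-03  1.2681e+00]
```

{"fn": "drive_tool", "kwargs": {
  "moves": [
    {"x": 0,"y": 0,"z": -29,"rz": 0,"fingers": -1},
    {"x": -560,"y": -601,"z": -29,"rz": 1.268,"fingers": -0.15},
    {"x": -560,"y": -601,"z": -29,"rz": 1.268,"fingers": -0.15},
    {"x": -560,"y": -601,"z": -29,"rz": 1.268,"fingers": -0.15},
    {"x": -560,"y": -601,"z": -29,"rz": 1.268,"fingers": -0.15},
    {"x": -560,"y": -601,"z": -29,"rz": 1.268,"fingers": -0.15},
    {"x": -560,"y": -601,"z": -29,"rz": 1.268,"fingers": -0.15},
    {"x": -560,"y": -601,"z": -29,"rz": 1.268,"fingers": -0.15},
    {"x": -560,"y": -601,"z": -29,"rz": 1.268,"fingers": -0.15},
    {"x": -560,"y": -601,"z": -29,"rz": 1.268,"fingers": -0.15},
    {"x": -560,"y": -601,"z": -29,"rz": 1.268,"fingers": -0.15},
    {"x": -560,"y": -601,"z": -29,"rz": 1.268,"fingers": -0.15},
    {"x": -560,"y": -601,"z": -29,"rz": 1.268,"fingers": -0.15},
    {"x": -560,"y": -601,"z": -29,"rz": 1.268,"fingers": -0.15},
    {"x": -560,"y": -601,"z": -29,"rz": 1.268,"fingers": -0.15},
    {"x": -560,"y": -601,"z": -29,"rz": 1.268,"fingers": -0.15},
    {"x": -560,"y": -601,"z": -29,"rz": 1.268,"fingers": -0.15},
    {"x": -560,"y": -601,"z": -29,"rz": 1.268,"fingers": -0.15}
  ]
}}

```text
invalid input at $.moves[0]: expected keys x, y, z, rx, ry, rz, fingers
```

```bash
python3 - <<'E'
from h import *
st(); delta([.523,-.205,.16],81); delta([.523,-.205,.26],81)
c=snap('side','s1'); d=snap('top','t1')
for n,cam in(('s',c),('t',d)):
    p=sensors.get_obs()['tool_pos']; print(n,proj(cam,p),proj(cam,p+[0,0,-.008]),proj(cam,p+[0,0,-.08]))
e=lambda im,x,y,w,h,k:cv2.convertScaleAbs(cv2.resize(im[y:y+h,x:x+w],None,fx=k,fy=k,interpolation=cv2.INTER_CUBIC),alpha=1.3)
cv2.imwrite('pics/c2.png',np.hstack([e(cv2.imread('pics/s1.png'),265,175,100,150,4),e(cv2.imread('pics/side0.png'),200,170,100,150,4)]))
E
```

```text
{'time_s': np.float64(0.1), 'tool_pos': array([0.2883, 0.5821, 0.2296]), 'tool_rot': array([-1.799015e+02,  3.800000e-03,  1.536578e+02]), 'force': array([-0.2345,  0.316 , -0.1811]), 'grip_width': np.float64(0.087), 'grasp_force': np.float64(0.0)}
shift mm [-559.6 -601.1   70.6] rv [-1.4000e-03  1.1000e-03  1.2681e+00]
shift mm [-559.6 -601.2  -29.4] rv [-1.4000e-03  1.1000e-03  1.2681e+00]
s [35.22297697 91.57405738] [36.61662411 94.28641243] [ 48.44826424 117.34630754]
t [-11.60568715 337.69164219] [ -8.87013938 336.58980251] [ 13.64582336 327.51840853]
```

View pics/c2.png

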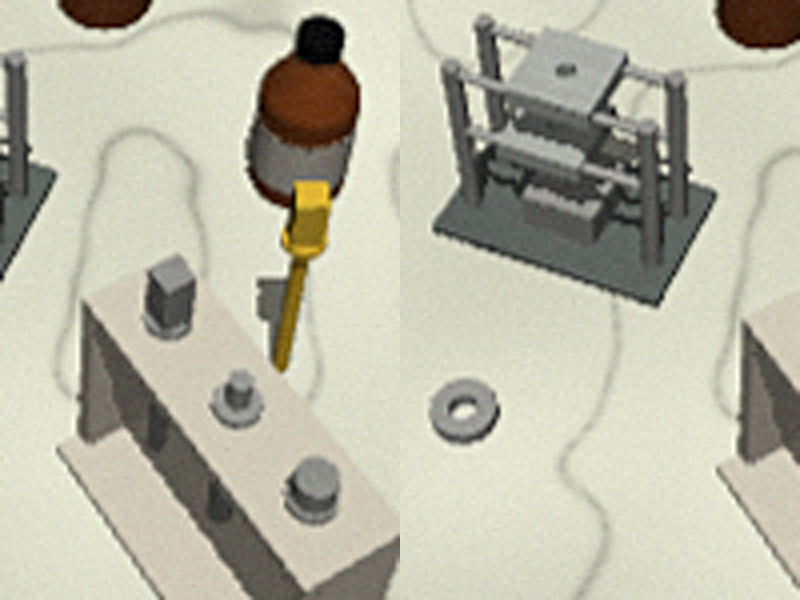

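{"fn": "drive_tool", "kwargs": {
  "moves": [
    {"x": 0,"y": 0,"z": -29,"rx": 0,"ry": 0,"rz": 0,"fingers": -1},
    {"x": -560,"y": -601,"z": -29,"rx": 0,"ry": 0,"rz": 1.268,"fingers": -0.15},
    {"x": -560,"y": -601,"z": -29,"rx": 0,"ry": 0,"rz": 1.268,"fingers": -0.15},
    {"x": -560,"y": -601,"z": -29,"rx": 0,"ry": 0,"rz": 1.268,"fingers": -0.15},
    {"x": -560,"y": -601,"z": -29,"rx": 0,"ry": 0,"rz": 1.268,"fingers": -0.15},
    {"x": -560,"y": -601,"z": -29,"rx": 0,"ry": 0,"rz": 1.268,"fingers": -0.15},
    {"x": -560,"y": -601,"z": -29,"rx": 0,"ry": 0,"rz": 1.268,"fingers": -0.15},
    {"x": -560,"y": -601,"z": -29,"rx": 0,"ry": 0,"rz": 1.268,"fingers": -0.15},
    {"x": -560,"y": -601,"z": -29,"rx": 0,"ry": 0,"rz": 1.268,"fingers": -0.15},
    {"x": -560,"y": -601,"z": -29,"rx": 0,"ry": 0,"rz": 1.268,"fingers": -0.15},
    {"x": -560,"y": -601,"z": -29,"rx": 0,"ry": 0,"rz": 1.268,"fingers": -0.15},
    {"x": -560,"y": -601,"z": -29,"rx": 0,"ry": 0,"rz": 1.268,"fingers": -0.15},
    {"x": -560,"y": -601,"z": -29,"rx": 0,"ry": 0,"rz": 1.268,"fingers": -0.15},
    {"x": -560,"y": -601,"z": -29,"rx": 0,"ry": 0,"rz": 1.268,"fingers": -0.15},
    {"x": -560,"y": -601,"z": -29,"rx": 0,"ry": 0,"rz": 1.268,"fingers": -0.15},
    {"x": -560,"y": -601,"z": -29,"rx": 0,"ry": 0,"rz": 1.268,"fingers": -0.15},
    {"x": -560,"y": -601,"z": -29,"rx": 0,"ry": 0,"rz": 1.268,"fingers": -0.15},
    {"x": -560,"y": -601,"z": -29,"rx": 0,"ry": 0,"rz": 1.268,"fingers": -0.15}
  ]
}}

```text
time_s: 2.45
tool_pos: [0.5238, -0.2027, 0.2597]
tool_rot: [180.0, -0.1, 81.2]
force: [0.2, -0.5, -0.3]
grip_width: 0.0503
grasp_force: 0.0
```

```bash
python3 - <<'E'
from h import *
st(); delta([.523,-.205,.16],81); delta([.523,-.205,.26],81)
c=snap('side','s2'); d=snap('top','t2')
p=sensors.get_obs()['tool_pos']
for n,cam in(('s',c),('t',d)): print(n,proj(cam,p),proj(cam,p+[0,0,-.008]))
S=load('side0');th=np.radians(28.07);ca,sa=np.cos(th),np.sin(th)
for px,z in(((226.3,202),.085),((246.3,209.5),.085),((227.5,192.5),.137),((247.5,199.5),.137),((241.7,187.3),.137)):
    q=onz(S,*px,z)[:2]-[.5386,.0401]; print(z,np.round([ca*q[0]+sa*q[1],-sa*q[0]+ca*q[1]],4))
e=lambda im,x,y,w,h,k:cv2.convertScaleAbs(cv2.resize(im[y:y+h,x:x+w],None,fx=k,fy=k,interpolation=cv2.INTER_CUBIC),alpha=1.3)
cv2.imwrite('pics/c3.png',np.hstack([e(cv2.imread('pics/s2.png'),265,175,100,150,4),e(cv2.imread('pics/t2.png'),315,160,100,150,4)]))
E
```

```text
{'time_s': np.float64(2.45), 'tool_pos': array([ 0.5238, -0.2027,  0.2597]), 'tool_rot': array([ 1.799849e+02, -7.510000e-02,  8.117010e+01]), 'force': array([ 0.1655, -0.4915, -0.2836]), 'grip_width': np.float64(0.0503), 'grasp_force': np.float64(0.0)}
shift mm [-2.5 -0.5 99.7] rv [ 0.0003 -0.0013  0.003 ]
shift mm [-2.4 -0.5 -0.3] rv [ 0.0003 -0.0013  0.003 ]
s [309.88811428 216.76605174] [309.6177944  219.57304793]
t [364.7739442  218.46566419] [363.88142056 218.49521322]
0.085 [-0.0147  0.0368]
0.085 [-0.0187 -0.0193]
0.137 [-0.0274  0.022 ]
0.137 [-0.0303 -0.0308]
0.137 [ 0.0005 -0.0016]
```

View pics/c3.png

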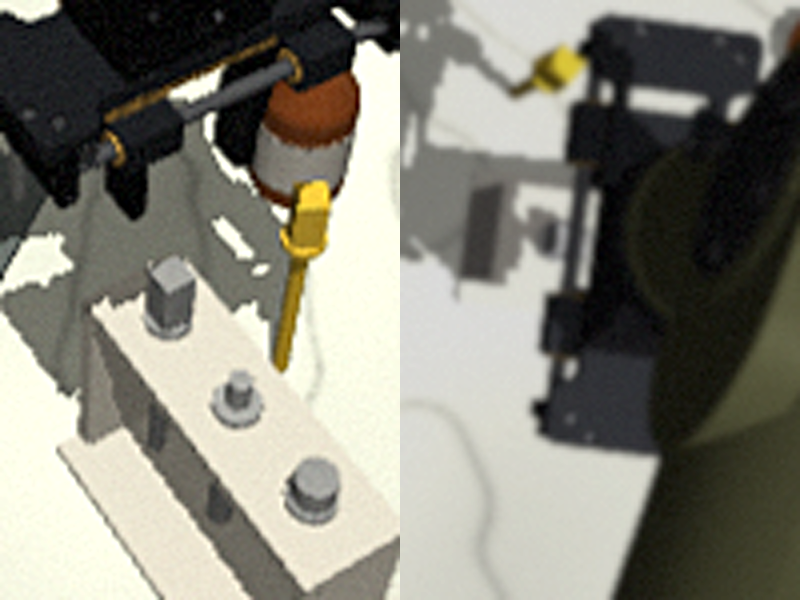

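The pictures show the grip open above the square head (side px ~(308,248)); the fingers lie across the rack, clear of yellow at (342,228). Now I'll go down around the head.

{"fn": "drive_tool", "kwargs": {
  "moves": [
    {"x": -2.5,"y": -0.5,"z": 40,"rx": 0,"ry": 0,"rz": 0.003,"fingers": -0.15},
    {"x": -2.5,"y": -0.5,"z": 65,"rx": 0,"ry": 0,"rz": 0.003,"fingers": -0.15},
    {"x": -2.5,"y": -0.5,"z": 80,"rx": 0,"ry": 0,"rz": 0.003,"fingers": -0.15},
    {"x": -2.5,"y": -0.5,"z": 90,"rx": 0,"ry": 0,"rz": 0.003,"fingers": -0.15},
    {"x": -2.5,"y": -0.5,"z": 100,"rx": 0,"ry": 0,"rz": 0.003,"fingers": -0.15},
    {"x": -2.5,"y": -0.5,"z": 100,"rx": 0,"ry": 0,"rz": 0.003,"fingers": -0.15}
  ]
}}

```text
time_s: 3.3
tool_pos: [0.5223, -0.2069, 0.1591]
tool_rot: [-179.9, 0.0, 80.8]
force: [-0.5, 0.3, -0.2]
grip_width: 0.0503
grasp_force: 0.0
```

```bash
python3 - <<'E'
from h import *
st(); snap('side','s3')
e=lambda im,x,y,w,h,k:cv2.convertScaleAbs(cv2.resize(im[y:y+h,x:x+w],None,fx=k,fy=k,interpolation=cv2.INTER_CUBIC),alpha=1.5)
cv2.imwrite('pics/c4.png',e(cv2.imread('pics/s3.png'),260,200,100,80,6))
E
```

```text
{'time_s': np.float64(3.3), 'tool_pos': array([ 0.5223, -0.2069,  0.1591]), 'tool_rot': array([-1.799356e+02,  1.100000e-03,  8.083350e+01]), 'force': array([-0.5445,  0.281 , -0.2009]), 'grip_width': np.float64(0.0503), 'grasp_force': np.float64(0.0)}
```

View pics/c4.png

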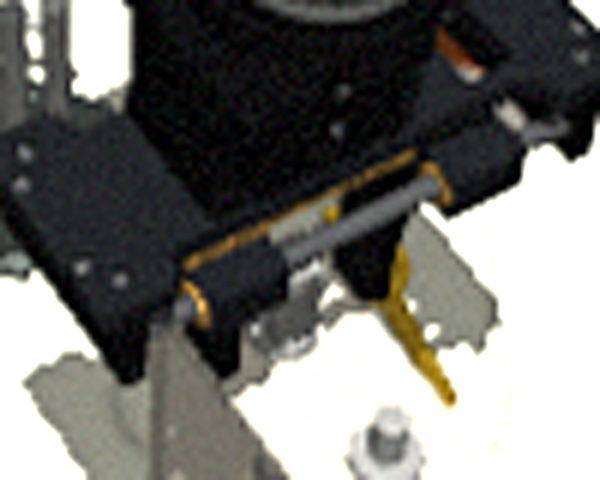

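```bash
python3 - <<'E'
from h import *
snap('top','t3');snap('side','s4')
for t in('side0','s1','s2','s3','s4','top0','t1','t2','t3'):
    i=load(t)['image'].astype(int); m=(i[...,0]>90)&(i[...,1]>65)&(i[...,2]<45)&(i[...,0]-i[...,1]<70); m[:150]=0
    if t[0]=='t': m[200:]=0
    m[:,:310]=0;m[:,370:]=0
    v,u=np.nonzero(m)
    print(t,len(u), [(r,u[v==r].min(),u[v==r].max()) for r in np.unique(v)[::4]])
E
```

```text
side0 211 [(np.int64(221), np.int64(338), np.int64(346)), (np.int64(225), np.int64(339), np.int64(346)), (np.int64(229), np.int64(339), np.int64(346)), (np.int64(233), np.int64(336), np.int64(345)), (np.int64(237), np.int64(337), np.int64(345)), (np.int64(244), np.int64(339), np.int64(340)), (np.int64(248), np.int64(338), np.int64(339)), (np.int64(252), np.int64(337), np.int64(339)), (np.int64(256), np.int64(336), np.int64(338)), (np.int64(260), np.int64(335), np.int64(337)), (np.int64(264), np.int64(334), np.int64(335))]
s1 215 [(np.int64(221), np.int64(339), np.int64(346)), (np.int64(225), np.int64(339), np.int64(346)), (np.int64(229), np.int64(339), np.int64(346)), (np.int64(233), np.int64(336), np.int64(345)), (np.int64(237), np.int64(337), np.int64(345)), (np.int64(243), np.int64(339), np.int64(340)), (np.int64(247), np.int64(338), np.int64(340)), (np.int64(251), np.int64(337), np.int64(339)), (np.int64(255), np.int64(336), np.int64(338)), (np.int64(259), np.int64(336), np.int64(337)), (np.int64(263), np.int64(335), np.int64(336))]
s2 197 [(np.int64(189), np.int64(338), np.int64
[... 762 characters left out ...]
2)), (np.int64(265), np.int64(333), np.int64(335))]
s4 46 [(np.int64(227), np.int64(332), np.int64(332)), (np.int64(235), np.int64(311), np.int64(316)), (np.int64(252), np.int64(327), np.int64(327)), (np.int64(261), np.int64(330), np.int64(332)), (np.int64(265), np.int64(333), np.int64(335))]
top0 44 [(np.int64(173), np.int64(353), np.int64(356)), (np.int64(177), np.int64(352), np.int64(358)), (np.int64(181), np.int64(349), np.int64(351))]
t1 46 [(np.int64(173), np.int64(353), np.int64(356)), (np.int64(177), np.int64(352), np.int64(358)), (np.int64(181), np.int64(349), np.int64(351))]
t2 37 [(np.int64(174), np.int64(353), np.int64(359)), (np.int64(178), np.int64(353), np.int64(356))]
t3 0 []
```

```bash
python3 - <<'E'
from h import *
S=load('side0');T=load('top0');print('side tip z0',onz(S,335,267,0)); 
print('tip tri',[ (tri(T,p,S,(335,267))) for p in((343,182),(347,182))])
t=onz(S,335,267,0)
for z in(.05,.1,.15,.2):print(z,onz(S,335,267,z).round(3),proj(T,onz(S,335,267,z)).round(0))
for z in(.12,.16,.2): print('head if z',z,onz(S,342.5,224,z).round(3),onz(T,355,175.5,z).round(3), 'now',onz(S,315,236,z).round(3))
st(); delta([.5231,-.2069,.16],81)
E
```

```text
side tip z0 [ 0.62480544 -0.20729556  0.        ]
tip tri [(array([ 6.24278937e-01, -2.06840962e-01, -1.69579940e-04]), np.float64(0.0014288280218682603)), (array([ 0.6203716 , -0.21333563,  0.01195734]), np.float64(0.004990375475011186))]
0.05 [ 0.597 -0.227  0.05 ] [355. 190.]
0.1 [ 0.569 -0.247  0.1  ] [367. 200.]
0.15 [ 0.542 -0.266  0.15 ] [381. 210.]
0.2 [ 0.514 -0.286  0.2  ] [397. 222.]
head if z 0.12 [ 0.653 -0.185  0.12 ] [ 0.627 -0.215  0.12 ] now [ 0.582 -0.17   0.12 ]
head if z 0.16 [ 0.626 -0.204  0.16 ] [ 0.622 -0.206  0.16 ] now [ 0.559 -0.19   0.16 ]
head if z 0.2 [ 0.598 -0.224  0.2  ] [ 0.618 -0.198  0.2  ] now [ 0.535 -0.211  0.2  ]
{'time_s': np.float64(3.45), 'tool_pos': array([ 0.5232, -0.2072,  0.1602]), 'tool_rot': array([ 1.799264e+02, -1.000000e-03,  8.083150e+01]), 'force': array([-0.098 , -0.0022,  0.3813]), 'grip_width': np.float64(0.0498), 'grasp_force': np.float64(0.0)}
shift mm [ 0.3 -0.2  0.2] rv [ 0.0013 -0.     -0.0029]
```

{"fn": "drive_tool", "kwargs": {
  "force": 50,
  "moves": [
    {"x": 0,"y": 0,"z": 0,"rx": 0,"ry": 0,"rz": 0,"fingers": 1},
    {"x": 0,"y": 0,"z": 0,"rx": 0,"ry": 0,"rz": 0,"fingers": 1},
    {"x": 0,"y": 0,"z": 0,"rx": 0,"ry": 0,"rz": 0,"fingers": 1},
    {"x": 0,"y": 0,"z": 0,"rx": 0,"ry": 0,"rz": 0,"fingers": 1},
    {"x": 0,"y": 0,"z": 0,"rx": 0,"ry": 0,"rz": 0,"fingers": 1},
    {"x": 0,"y": 0,"z": 0,"rx": 0,"ry": 0,"rz": 0,"fingers": 1}
  ]
}}

```text
time_s: 4.2
tool_pos: [0.5228, -0.207, 0.1596]
tool_rot: [180.0, -0.0, 80.8]
force: [0.2, 1.2, -0.0]
grip_width: 0.0174
grasp_force: 50.0
```

{"fn": "drive_tool", "kwargs": {
  "moves": [
    {"x": 0,"y": 0,"z": -10,"rx": 0,"ry": 0,"rz": 0,"fingers": 1},
    {"x": 0,"y": 0,"z": -25,"rx": 0,"ry": 0,"rz": 0,"fingers": 1},
    {"x": 0,"y": 0,"z": -45,"rx": 0,"ry": 0,"rz": 0,"fingers": 1},
    {"x": 0,"y": 0,"z": -70,"rx": 0,"ry": 0,"rz": 0,"fingers": 1},
    {"x": 0,"y": 0,"z": -100,"rx": 0,"ry": 0,"rz": 0,"fingers": 1},
    {"x": 0,"y": 0,"z": -140,"rx": 0,"ry": 0,"rz": 0,"fingers": 1},
    {"x": 0,"y": 0,"z": -165,"rx": 0,"ry": 0,"rz": 0,"fingers": 1},
    {"x": 0,"y": 0,"z": -165,"rx": 0,"ry": 0,"rz": 0,"fingers": 1}
  ]
}}

```text
time_s: 5.2
tool_pos: [0.5236, -0.2078, 0.3272]
tool_rot: [179.7, 0.0, 80.8]
force: [-0.1, -0.0, -2.4]
grip_width: 0.0177
grasp_force: 50.0
```

```bash
python3 - <<'E'
from h import *
st();snap('side','s5');print(sensors.get_obs()['qpos'].round(0))
p=[.5372,.0394]
delta([p[0],p[1],.325],27.7)
E
```

```text
{'time_s': np.float64(5.2), 'tool_pos': array([ 0.5236, -0.2078,  0.3272]), 'tool_rot': array([1.797209e+02, 1.000000e-04, 8.081070e+01]), 'force': array([-0.0515, -0.0139, -2.3513]), 'grip_width': np.float64(0.0177), 'grasp_force': np.float64(49.9904)}
[-22.   7.  45.  89.  -5.  87.  14.]
shift mm [245.8 -25.2   0.3] rv [ 0.0016 -0.001   0.9271]
```

View pics/s5.png

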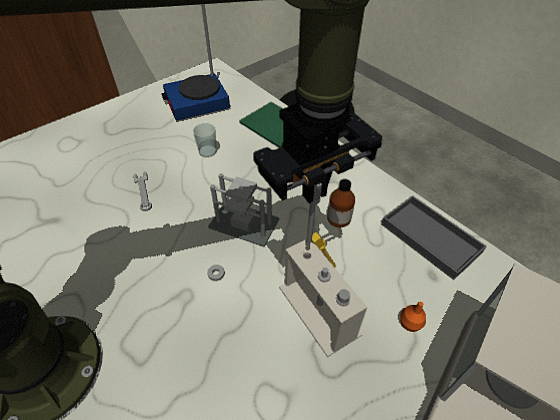

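Shaft held at (313,215) and out of the rack, tip clear. The yellow one now leans on the rack at (323,248). I won't touch it. Moving over the stand.

{"fn": "drive_tool", "kwargs": {
  "moves": [
    {"x": 40,"y": -4,"z": 0,"rx": 0,"ry": 0,"rz": 0.1,"fingers": 1},
    {"x": 85,"y": -9,"z": 0,"rx": 0,"ry": 0,"rz": 0.25,"fingers": 1},
    {"x": 130,"y": -13,"z": 0,"rx": 0,"ry": 0,"rz": 0.42,"fingers": 1},
    {"x": 175,"y": -18,"z": 0,"rx": 0,"ry": 0,"rz": 0.59,"fingers": 1},
    {"x": 215,"y": -22,"z": 0,"rx": 0,"ry": 0,"rz": 0.76,"fingers": 1},
    {"x": 238,"y": -25,"z": 0,"rx": 0,"ry": 0,"rz": 0.88,"fingers": 1},
    {"x": 246,"y": -25,"z": 0,"rx": 0,"ry": 0,"rz": 0.927,"fingers": 1},
    {"x": 246,"y": -25,"z": 0,"rx": 0,"ry": 0,"rz": 0.927,"fingers": 1},
    {"x": 246,"y": -25,"z": 0,"rx": 0,"ry": 0,"rz": 0.927,"fingers": 1}
  ]
}}

```text
time_s: 6.38
tool_pos: [0.5368, 0.0389, 0.3238]
tool_rot: [180.0, 0.1, 27.7]
force: [-0.0, 0.5, -0.7]
grip_width: 0.0174
grasp_force: 50.0
```

```bash
python3 - <<'E'
from h import *
st();snap('side','s6');snap('top','t6');print(sensors.get_obs()['qpos'].round(0))
delta([.5372,.0394,.325],27.7)
S=load('s6');p=sensors.get_obs()['tool_pos'];print('pred tip',proj(S,p-[0,0,.1445]),'hole',proj(S,p*[1,1,0]+[0,0,.137]))
e=lambda im,x,y,w,h,k:cv2.convertScaleAbs(cv2.resize(im[y:y+h,x:x+w],None,fx=k,fy=k,interpolation=cv2.INTER_CUBIC),alpha=1.3)
cv2.imwrite('pics/c6.png',e(cv2.imread('pics/s6.png'),200,130,100,100,6))
E
```

```text
{'time_s': np.float64(6.375), 'tool_pos': array([0.5368, 0.0389, 0.3238]), 'tool_rot': array([1.799982e+02, 8.140000e-02, 2.770340e+01]), 'force': array([-0.043 ,  0.5026, -0.6736]), 'grip_width': np.float64(0.0174), 'grasp_force': np.float64(49.9903)}
[-40.   3.  35.  91.  -1.  86. -68.]
shift mm [ 0.4 -0.4 -0.7] rv [-0.      0.0005 -0.0006]
pred tip [239.55035343 174.74085782] hole [240.77161669 187.82459741]
```

View pics/c6.png

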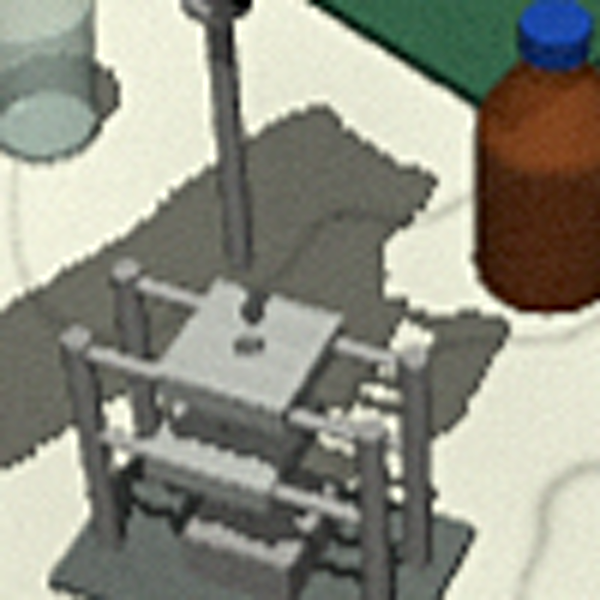

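```bash
python3 - <<'E'
from h import *
S=load('side0');s6=load('s6')
g=s6['image'].mean(2)
sub=g[180:195,234:250];print(sub.round(0).astype(int))
m=np.clip(120-sub,0,None);vv,uu=np.mgrid[180:195,234:250];k=(abs(uu-241.5)<5)&(abs(vv-187.7)<3)
h=((m*k*uu).sum()/(m*k).sum(),(m*k*vv).sum()/(m*k).sum());print(h,onz(s6,*h,.137))
th=np.radians(28);c,s=np.cos(th),np.sin(th)
W=lambda x,y,z:[.5386+c*x-s*y,.0401+s*x+c*y,z]
cp=lambda q:((proj(s6,q)-[200,130])*6).round(0)
print('up',cp(W(-.028,.026,.137)),cp(W(-.028,-.030,.137)),cp(W(.028,-.030,.137)))
for y in(0,4,8,10):print(y,'lo front top',cp(W(-.028,.028+y/1e3,.085)),cp(W(-.028,-.028+y/1e3,.085)),'bot',cp(W(-.028,.028+y/1e3,.071)),cp(W(-.028,-.028+y/1e3,.071)))
print('foot',cp(W(-.025,.025,.035)),cp(W(-.025,-.025,.035)))
E
```

```text
[[142 141 140 143 145 150 117  64  59  53 108 143 144 132 121 110]
 [142 144 141 138 141 148  76  54  56  50 141 148 147 148 148 139]
 [141 144 142 141 138 154  77  47  56  50 134 148 147 145 146 150]
 [142 143 140 137 141 147 127  65  45 105 142 145 141 142 143 145]
 [142 142 146 146 138 142 148 120 119 141 144 138 140 137 143 141]
 [144 145 145 144 148 148 133 132 137 146 143 141 143 139 139 140]
 [140 142 142 144 144 116  96 101 107  97 137 143 137 138 140 138]
 [143 138 141 143 137  72  68  78  76  56 134 149 146 143 138 136]
 [147 140 141 144 145  89  82  77  98  99 139 146 144 148 145 146]
 [142 144 142 142 144 127 127 122 130 135 140 142 143 144 141 145]
 [145 141 149 143 146 147 148 150 145 143 143 140 141 139 142 145]
 [144 139 139 142 143 141 142 145 146 143 147 145 143 137 138 144]
 [140 145 140 139 140 140 140 141 142 143 143 146 143 145 145 150]
 [146 151 143 141 144 139 138 140 143 142 135 143 141 142 148 150]
 [117 136 151 147 143 144 147 140 140 136 142 141 140 145 148 135]]
(np.float64(241.03410641200546), np.float64(187.150068212824)) [0.53886804 0.04027594 0.137     ]
up [155. 373.] [285. 412.] [344. 317.]
0 lo front top [163. 460.] [288. 499.] bot [166. 483.] [290. 522.]
4 lo front top [154. 457.] [279. 496.] bot [157. 480.] [281. 519.]
8 lo front top [145. 455.] [270. 494.] bot [148. 477.] [272. 516.]
10 lo front top [141. 453.] [265. 492.] bot [144. 476.] [267. 515.]
foot [183. 536.] [290. 570.]
```

{"fn": "drive_tool", "kwargs": {
  "moves": [
    {"x": 0.5,"y": 1.2,"z": 10,"rx": 0,"ry": 0,"rz": 0,"fingers": 1},
    {"x": 0.5,"y": 1.2,"z": 25,"rx": 0,"ry": 0,"rz": 0,"fingers": 1},
    {"x": 0.5,"y": 1.2,"z": 35,"rx": 0,"ry": 0,"rz": 0,"fingers": 1},
    {"x": 0.5,"y": 1.2,"z": 40,"rx": 0,"ry": 0,"rz": 0,"fingers": 1},
    {"x": 0.5,"y": 1.2,"z": 42,"rx": 0,"ry": 0,"rz": 0,"fingers": 1},
    {"x": 0.5,"y": 1.2,"z": 44,"rx": 0,"ry": 0,"rz": 0,"fingers": 1},
    {"x": 0.5,"y": 1.2,"z": 45,"rx": 0,"ry": 0,"rz": 0,"fingers": 1},
    {"x": 0.5,"y": 1.2,"z": 46,"rx": 0,"ry": 0,"rz": 0,"fingers": 1}
  ]
}}

```text
time_s: 7.48
tool_pos: [0.5384, 0.039, 0.2788]
tool_rot: [180.0, -0.0, 27.7]
force: [0.2, -0.7, -1.6]
grip_width: 0.0177
grasp_force: 50.0
```

{"fn": "drive_tool", "kwargs": {
  "moves": [
    {"x": 0,"y": 0,"z": 1,"rx": 0,"ry": 0,"rz": 0,"fingers": 1},
    {"x": 0,"y": 0,"z": 2,"rx": 0,"ry": 0,"rz": 0,"fingers": 1},
    {"x": 0,"y": 0,"z": 3,"rx": 0,"ry": 0,"rz": 0,"fingers": 1},
    {"x": 0,"y": 0,"z": 4,"rx": 0,"ry": 0,"rz": 0,"fingers": 1},
    {"x": 0,"y": 0,"z": 4,"rx": 0,"ry": 0,"rz": 0,"fingers": 1}
  ]
}}

```text
time_s: 8.1
tool_pos: [0.5381, 0.0391, 0.2744]
tool_rot: [-180.0, 0.0, 27.7]
force: [-0.6, 0.4, -2.2]
grip_width: 0.0177
grasp_force: 50.0
```

{"fn": "drive_tool", "kwargs": {
  "moves": [
    {"x": 0,"y": 0,"z": 2,"rx": 0,"ry": 0,"rz": 0,"fingers": 1},
    {"x": 0,"y": 0,"z": 4,"rx": 0,"ry": 0,"rz": 0,"fingers": 1},
    {"x": 0,"y": 0,"z": 6,"rx": 0,"ry": 0,"rz": 0,"fingers": 1},
    {"x": 0,"y": 0,"z": 8,"rx": 0,"ry": 0,"rz": 0,"fingers": 1},
    {"x": 0,"y": 0,"z": 10,"rx": 0,"ry": 0,"rz": 0,"fingers": 1},
    {"x": 0,"y": 0,"z": 13,"rx": 0,"ry": 0,"rz": 0,"fingers": 1},
    {"x": 0,"y": 0,"z": 16,"rx": 0,"ry": 0,"rz": 0,"fingers": 1},
    {"x": 0,"y": 0,"z": 20,"rx": 0,"ry": 0,"rz": 0,"fingers": 1},
    {"x": 0,"y": 0,"z": 20,"rx": 0,"ry": 0,"rz": 0,"fingers": 1}
  ]
}}

```text
time_s: 9.22
tool_pos: [0.5381, 0.039, 0.254]
tool_rot: [-180.0, 0.0, 27.7]
force: [-0.8, 0.5, -2.5]
grip_width: 0.0176
grasp_force: 50.0
```

```bash
python3 - <<'E'
from h import *
c=snap('side','s7');st()
e=lambda im,x,y,w,h,k:cv2.convertScaleAbs(cv2.resize(im[y:y+h,x:x+w],None,fx=k,fy=k,interpolation=cv2.INTER_CUBIC),alpha=1.3)
cv2.imwrite('pics/c7.png',e(cv2.imread('pics/s7.png'),205,160,75,75,8))
E
```

```text
{'time_s': np.float64(9.275), 'tool_pos': array([0.5381, 0.039 , 0.2542]), 'tool_rot': array([-1.799971e+02,  2.510000e-02,  2.772230e+01]), 'force': array([-1.4982, -0.0228, -2.3469]), 'grip_width': np.float64(0.0178), 'grasp_force': np.float64(49.9918)}
```

View pics/c7.png

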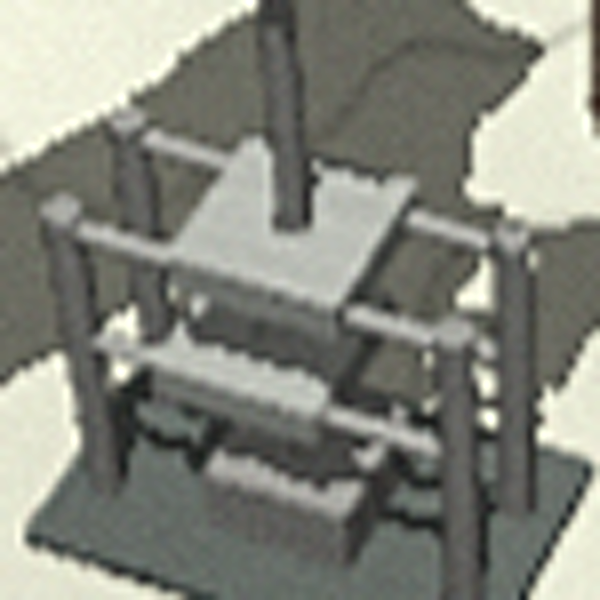

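```bash
python3 - <<'E'
from h import *
S=load('s7');th=np.radians(27.7);ca,sa=np.cos(th),np.sin(th)
f=lambda u,v:(205+(u+.5)/8-.5,160+(v+.5)/8-.5)
for n,px,z in(('lowL',(155,365),.085),('lowR',(325,405),.085),('footL',(210,472),.035),('footR',(345,515),.035),('upL',(172,252),.137),('upR',(338,307),.137),('upBR',(415,185),.137)):
    q=onz(S,*f(*px),z)[:2]-[.5386,.0401]; print(n,np.round([ca*q[0]+sa*q[1],-sa*q[0]+ca*q[1]],4)*1e3)
p=np.array([.5381,.039])-[.5386,.0401];print('shaft',[ca*p[0]+sa*p[1],-sa*p[0]+ca*p[1]])
E
```

```text
lowL [-26.6  37.2]
lowR [-21.6 -17.9]
footL [-22.5  25.2]
footR [-22.3 -22. ]
upL [-24.7  27. ]
upR [-26.2 -27.4]
upBR [ 27.9 -27.7]
shaft [np.float64(-0.0009540230631742393), np.float64(-0.0007415119654675703)]
```

Shaft is through the upper block (crop (290,225)). The lower block sits about 10 mm to stand +y of the shaft. Carrying the upper block over there.

{"fn": "drive_tool", "kwargs": {
  "moves": [
    {"x": 0,"y": -1,"z": 0,"rx": 0,"ry": 0,"rz": 0,"fingers": 1},
    {"x": 0,"y": -2,"z": 0,"rx": 0,"ry": 0,"rz": 0,"fingers": 1},
    {"x": 0,"y": -4,"z": 0,"rx": 0,"ry": 0,"rz": 0,"fingers": 1},
    {"x": 0,"y": -6,"z": 0,"rx": 0,"ry": 0,"rz": 0,"fingers": 1},
    {"x": 0,"y": -8,"z": 0,"rx": 0,"ry": 0,"rz": 0,"fingers": 1},
    {"x": 0,"y": -9.5,"z": 0,"rx": 0,"ry": 0,"rz": 0,"fingers": 1},
    {"x": 0,"y": -9.5,"z": 0,"rx": 0,"ry": 0,"rz": 0,"fingers": 1}
  ]
}}

```text
time_s: 10.15
tool_pos: [0.5337, 0.0476, 0.2547]
tool_rot: [-180.0, -0.0, 27.7]
force: [-0.6, -1.8, -0.8]
grip_width: 0.0175
grasp_force: 50.0
```

{"fn": "drive_tool", "kwargs": {
  "moves": [
    {"x": 0,"y": 0,"z": 6,"rx": 0,"ry": 0,"rz": 0,"fingers": 1},
    {"x": 0,"y": 0,"z": 12,"rx": 0,"ry": 0,"rz": 0,"fingers": 1},
    {"x": 0,"y": 0,"z": 17,"rx": 0,"ry": 0,"rz": 0,"fingers": 1},
    {"x": 0,"y": 0,"z": 20,"rx": 0,"ry": 0,"rz": 0,"fingers": 1},
    {"x": 0,"y": 0,"z": 22,"rx": 0,"ry": 0,"rz": 0,"fingers": 1},
    {"x": 0,"y": 0,"z": 23,"rx": 0,"ry": 0,"rz": 0,"fingers": 1},
    {"x": 0,"y": 0,"z": 24,"rx": 0,"ry": 0,"rz": 0,"fingers": 1},
    {"x": 0,"y": 0,"z": 24,"rx": 0,"ry": 0,"rz": 0,"fingers": 1}
  ]
}}

```text
time_s: 11.15
tool_pos: [0.5337, 0.0475, 0.2305]
tool_rot: [-180.0, 0.0, 27.7]
force: [-0.9, -2.6, -2.0]
grip_width: 0.0175
grasp_force: 50.0
```

{"fn": "drive_tool", "kwargs": {
  "moves": [
    {"x": 0,"y": 0,"z": 1,"rx": 0,"ry": 0,"rz": 0,"fingers": 1},
    {"x": 0,"y": 0,"z": 2,"rx": 0,"ry": 0,"rz": 0,"fingers": 1},
    {"x": 0,"y": 0,"z": 3,"rx": 0,"ry": 0,"rz": 0,"fingers": 1},
    {"x": 0,"y": 0,"z": 3,"rx": 0,"ry": 0,"rz": 0,"fingers": 1}
  ]
}}

```text
time_s: 11.65
tool_pos: [0.5338, 0.0474, 0.2274]
tool_rot: [-180.0, 0.0, 27.7]
force: [-2.2, -2.7, -0.8]
grip_width: 0.0178
grasp_force: 50.0
```

{"fn": "drive_tool", "kwargs": {
  "moves": [
    {"x": 0,"y": 0,"z": 1,"rx": 0,"ry": 0,"rz": 0,"fingers": 1},
    {"x": 0,"y": 0,"z": 2,"rx": 0,"ry": 0,"rz": 0,"fingers": 1},
    {"x": 0,"y": 0,"z": 3,"rx": 0,"ry": 0,"rz": 0,"fingers": 1},
    {"x": 0,"y": 0,"z": 3,"rx": 0,"ry": 0,"rz": 0,"fingers": 1}
  ]
}}

```text
time_s: 12.15
tool_pos: [0.5337, 0.0476, 0.2244]
tool_rot: [-180.0, 0.0, 27.7]
force: [-2.1, -2.2, -0.6]
grip_width: 0.0175
grasp_force: 50.0
```

{"fn": "drive_tool", "kwargs": {
  "moves": [
    {"x": 0,"y": 0,"z": 1.5,"rx": 0,"ry": 0,"rz": 0,"fingers": 1},
    {"x": 0,"y": 0,"z": 3,"rx": 0,"ry": 0,"rz": 0,"fingers": 1},
    {"x": 0,"y": 0,"z": 5,"rx": 0,"ry": 0,"rz": 0,"fingers": 1},
    {"x": 0,"y": 0,"z": 5,"rx": 0,"ry": 0,"rz": 0,"fingers": 1}
  ]
}}

```text
time_s: 12.65
tool_pos: [0.5336, 0.0476, 0.2192]
tool_rot: [-180.0, 0.0, 27.7]
force: [-3.0, -2.3, -1.8]
grip_width: 0.0175
grasp_force: 50.0
```

{"fn": "drive_tool", "kwargs": {
  "moves": [
    {"x": 0,"y": 0,"z": 2,"rx": 0,"ry": 0,"rz": 0,"fingers": 1},
    {"x": 0,"y": 0,"z": 5,"rx": 0,"ry": 0,"rz": 0,"fingers": 1},
    {"x": 0,"y": 0,"z": 8,"rx": 0,"ry": 0,"rz": 0,"fingers": 1},
    {"x": 0,"y": 0,"z": 12,"rx": 0,"ry": 0,"rz": 0,"fingers": 1},
    {"x": 0,"y": 0,"z": 16,"rx": 0,"ry": 0,"rz": 0,"fingers": 1},
    {"x": 0,"y": 0,"z": 16,"rx": 0,"ry": 0,"rz": 0,"fingers": 1}
  ]
}}

```text
time_s: 13.4
tool_pos: [0.5335, 0.0475, 0.2027]
tool_rot: [-180.0, 0.0, 27.7]
force: [-1.9, -1.6, -3.2]
grip_width: 0.0179
grasp_force: 50.0
```

{"fn": "drive_tool", "kwargs": {
  "moves": [
    {"x": -0.2,"y": 1,"z": 0,"rx": 0,"ry": 0,"rz": 0,"fingers": 1},
    {"x": -0.3,"y": 2.5,"z": 0,"rx": 0,"ry": 0,"rz": 0,"fingers": 1},
    {"x": -0.3,"y": 4.5,"z": 0,"rx": 0,"ry": 0,"rz": 0,"fingers": 1},
    {"x": -0.3,"y": 6.5,"z": 0,"rx": 0,"ry": 0,"rz": 0,"fingers": 1},
    {"x": -0.3,"y": 8,"z": 0,"rx": 0,"ry": 0,"rz": 0,"fingers": 1},
    {"x": -0.3,"y": 8,"z": 0,"rx": 0,"ry": 0,"rz": 0,"fingers": 1},
    {"x": -0.3,"y": 8,"z": 0,"rx": 0,"ry": 0,"rz": 0,"fingers": 1}
  ]
}}

```text
time_s: 14.28
tool_pos: [0.5364, 0.0419, 0.2031]
tool_rot: [-179.8, 0.0, 27.8]
force: [-4.0, 2.9, -4.3]
grip_width: 0.0174
grasp_force: 50.1
```

{"fn": "drive_tool", "kwargs": {
  "moves": [
    {"x": 0,"y": 0,"z": 5,"rx": 0,"ry": 0,"rz": 0,"fingers": 1},
    {"x": 0,"y": 0,"z": 10,"rx": 0,"ry": 0,"rz": 0,"fingers": 1},
    {"x": 0,"y": 0,"z": 15,"rx": 0,"ry": 0,"rz": 0,"fingers": 1},
    {"x": 0,"y": 0,"z": 18,"rx": 0,"ry": 0,"rz": 0,"fingers": 1},
    {"x": 0,"y": 0,"z": 20,"rx": 0,"ry": 0,"rz": 0,"fingers": 1},
    {"x": 0,"y": 0,"z": 21,"rx": 0,"ry": 0,"rz": 0,"fingers": 1},
    {"x": 0,"y": 0,"z": 21,"rx": 0,"ry": 0,"rz": 0,"fingers": 1}
  ]
}}

```text
time_s: 15.15
tool_pos: [0.5366, 0.0415, 0.1831]
tool_rot: [-179.8, 0.0, 27.8]
force: [-5.6, 2.1, 1.5]
grip_width: 0.0179
grasp_force: 50.0
```

{"fn": "drive_tool", "kwargs": {
  "moves": [
    {"x": -0.4,"y": 1,"z": 0,"rx": 0,"ry": 0,"rz": 0,"fingers": 1},
    {"x": -0.4,"y": 1.2,"z": 1,"rx": 0,"ry": 0,"rz": 0,"fingers": 1},
    {"x": -0.4,"y": 1.2,"z": 2,"rx": 0,"ry": 0,"rz": 0,"fingers": 1},
    {"x": -0.4,"y": 1.2,"z": 3,"rx": 0,"ry": 0,"rz": 0,"fingers": 1},
    {"x": -0.4,"y": 1.2,"z": 4,"rx": 0,"ry": 0,"rz": 0,"fingers": 1},
    {"x": -0.4,"y": 1.2,"z": 5,"rx": 0,"ry": 0,"rz": 0,"fingers": 1},
    {"x": -0.4,"y": 1.2,"z": 5,"rx": 0,"ry": 0,"rz": 0,"fingers": 1}
  ]
}}

```text
time_s: 16.02
tool_pos: [0.537, 0.0404, 0.1781]
tool_rot: [-179.9, -0.0, 27.8]
force: [-5.3, 2.5, 1.4]
grip_width: 0.0175
grasp_force: 50.0
```

{"fn": "drive_tool", "kwargs": {
  "moves": [
    {"x": 0,"y": 0,"z": 1,"rx": 0,"ry": 0,"rz": 0,"fingers": 1},
    {"x": 0,"y": 0,"z": 2,"rx": 0,"ry": 0,"rz": 0,"fingers": 1},
    {"x": 0,"y": 0,"z": 3,"rx": 0,"ry": 0,"rz": 0,"fingers": 1},
    {"x": 0,"y": 0,"z": 3,"rx": 0,"ry": 0,"rz": 0,"fingers": 1}
  ]
}}

```text
time_s: 16.52
tool_pos: [0.537, 0.0404, 0.1751]
tool_rot: [-179.9, 0.0, 27.8]
force: [-5.9, 3.2, 1.6]
grip_width: 0.0177
grasp_force: 50.0
```

{"fn": "drive_tool", "kwargs": {
  "moves": [
    {"x": 0,"y": 0,"z": 1,"rx": 0,"ry": 0,"rz": 0,"fingers": 1},
    {"x": 0,"y": 0,"z": 2,"rx": 0,"ry": 0,"rz": 0,"fingers": 1},
    {"x": 0,"y": 0,"z": 3.5,"rx": 0,"ry": 0,"rz": 0,"fingers": 1},
    {"x": 0,"y": 0,"z": 5,"rx": 0,"ry": 0,"rz": 0,"fingers": 1},
    {"x": 0,"y": 0,"z": 5,"rx": 0,"ry": 0,"rz": 0,"fingers": 1}
  ]
}}

```text
time_s: 17.15
tool_pos: [0.537, 0.0403, 0.17]
tool_rot: [-179.9, 0.0, 27.8]
force: [-5.4, 2.7, 0.2]
grip_width: 0.0174
grasp_force: 50.0
```

{"fn": "drive_tool", "kwargs": {
  "moves": [
    {"x": -0.3,"y": 0,"z": 2,"rx": 0,"ry": 0,"rz": 0,"fingers": 1},
    {"x": -0.3,"y": 0,"z": 4,"rx": 0,"ry": 0,"rz": 0,"fingers": 1},
    {"x": -0.3,"y": 0,"z": 6,"rx": 0,"ry": 0,"rz": 0,"fingers": 1},
    {"x": -0.3,"y": 0,"z": 8,"rx": 0,"ry": 0,"rz": 0,"fingers": 1},
    {"x": -0.3,"y": 0,"z": 10,"rx": 0,"ry": 0,"rz": 0,"fingers": 1},
    {"x": -0.3,"y": 0,"z": 11,"rx": 0,"ry": 0,"rz": 0,"fingers": 1},
    {"x": -0.3,"y": 0,"z": 12,"rx": 0,"ry": 0,"rz": 0,"fingers": 1},
    {"x": -0.3,"y": 0,"z": 12,"rx": 0,"ry": 0,"rz": 0,"fingers": 1}
  ]
}}

```text
time_s: 18.15
tool_pos: [0.5369, 0.0402, 0.1581]
tool_rot: [-179.9, -0.0, 27.8]
force: [-5.1, 3.1, 1.4]
grip_width: 0.0172
grasp_force: 50.0
```

{"fn": "drive_tool", "kwargs": {
  "moves": [
    {"x": 0,"y": 0,"z": 0.5,"rx": 0,"ry": 0,"rz": 0,"fingers": 1},
    {"x": 0,"y": 0,"z": 1,"rx": 0,"ry": 0,"rz": 0,"fingers": 1},
    {"x": 0,"y": 0,"z": 1.5,"rx": 0,"ry": 0,"rz": 0,"fingers": 1},
    {"x": 0,"y": 0,"z": 1.5,"rx": 0,"ry": 0,"rz": 0,"fingers": 1}
  ]
}}

```text
time_s: 18.65
tool_pos: [0.5369, 0.0402, 0.1567]
tool_rot: [-179.9, -0.0, 27.8]
force: [-5.2, 2.2, 1.7]
grip_width: 0.018
grasp_force: 50.0
```

{"fn": "drive_tool", "kwargs": {
  "moves": [
    {"x": 0,"y": 0,"z": 0.5,"rx": 0,"ry": 0,"rz": 0,"fingers": 1},
    {"x": 0,"y": 0,"z": 1,"rx": 0,"ry": 0,"rz": 0,"fingers": 1},
    {"x": 0,"y": 0,"z": 1,"rx": 0,"ry": 0,"rz": 0,"fingers": 1}
  ]
}}

```text
time_s: 19.02
tool_pos: [0.5371, 0.0398, 0.1566]
tool_rot: [-179.9, -0.0, 27.8]
force: [-7.9, 2.0, 6.0]
grip_width: 0.0175
grasp_force: 50.0
```

Contact at the expected height (z stalls, Fz rises), so the collar is home. Releasing.

{"fn": "drive_tool", "kwargs": {
  "moves": [
    {"x": 0,"y": 0,"z": 0.5,"rx": 0,"ry": 0,"rz": 0,"fingers": 0.4},
    {"x": 0,"y": 0,"z": 0,"rx": 0,"ry": 0,"rz": 0,"fingers": 0},
    {"x": 0,"y": 0,"z": 0,"rx": 0,"ry": 0,"rz": 0,"fingers": -0.1},
    {"x": 0,"y": 0,"z": 0,"rx": 0,"ry": 0,"rz": 0,"fingers": -0.1},
    {"x": 0,"y": 0,"z": -5,"rx": 0,"ry": 0,"rz": 0,"fingers": -0.1},
    {"x": 0,"y": 0,"z": -20,"rx": 0,"ry": 0,"rz": 0,"fingers": -0.1},
    {"x": 0,"y": 0,"z": -60,"rx": 0,"ry": 0,"rz": 0,"fingers": -0.1},
    {"x": 0,"y": 0,"z": -110,"rx": 0,"ry": 0,"rz": 0,"fingers": -0.1},
    {"x": 0,"y": 0,"z": -160,"rx": 0,"ry": 0,"rz": 0,"fingers": -0.1},
    {"x": 0,"y": 0,"z": -160,"rx": 0,"ry": 0,"rz": 0,"fingers": -0.1}
  ]
}}

```text
time_s: 20.27
tool_pos: [0.5396, 0.0386, 0.3207]
tool_rot: [179.9, -0.5, 27.7]
force: [-0.3, -0.3, -0.7]
grip_width: 0.0478
grasp_force: 0.0
```

```bash
python3 - <<'E'
from h import *
st();S=snap('side','s9')
e=lambda im,x,y,w,h,k:cv2.convertScaleAbs(cv2.resize(im[y:y+h,x:x+w],None,fx=k,fy=k,interpolation=cv2.INTER_CUBIC),alpha=1.3)
a=cv2.imread('pics/s9.png');cv2.imwrite('pics/c9.png',np.hstack([e(a,200,150,80,100,5),e(a,275,215,80,100,5)]))
E
```

```text
{'time_s': np.float64(20.275), 'tool_pos': array([0.5396, 0.0386, 0.3207]), 'tool_rot': array([179.8826,  -0.5424,  27.6952]), 'force': array([-0.2624, -0.3494, -0.7103]), 'grip_width': np.float64(0.0478), 'grasp_force': np.float64(0.0)}
```

View pics/c9.png

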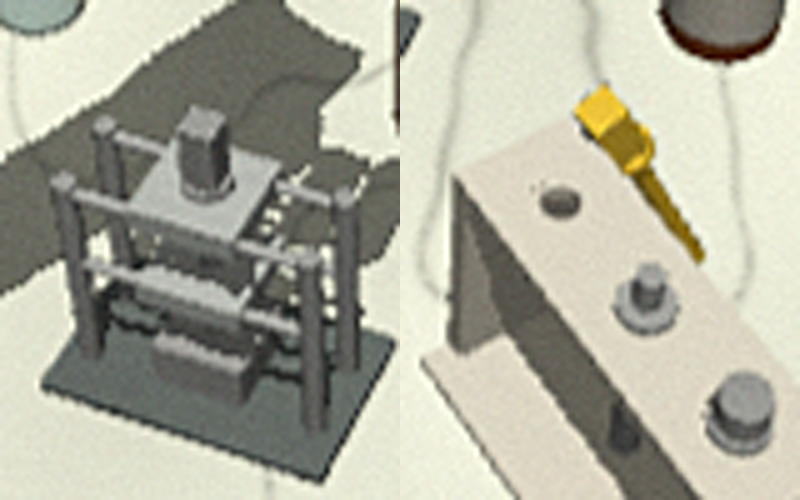

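The shaft stands upright with its collar flat on the upper block (crop (205,190)), and the other two shafts are still in the rack. Handing in.

```bash
python3 -c "
from cell import workorder
print(workorder.sign_off())"
```

```text
the job is handed in; nothing more can be done
None
```

The square-headed shaft stands released through both blocks in the foot bearing, collar on the upper block, and is handed in at about 20 s (no verdict returned); the yellow look-alike tipped against the rack as the gripper went down to grip the shaft, probably because I knocked it, and I left it there.

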